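# Index a beaker changer to the next hole and start the dose

### The arm

A 7-joint arm with a two-finger parallel gripper is mounted at the origin on a cart in front of the work surface, level with it; the furniture and walls round the work are solid. World frame = base frame: x ahead of the robot, y to its left, z up, the work surface at z = 0. Lengths are in m, angles in rad, forces in N, time in s.
With the tool pointing down it reaches from about 0.4 to 0.925 m from the base axis. Payload 4.1 kg.
Tool frame: the origin (TCP) lies between the finger pads; the fingertips stand 14 mm ahead of it and the grasp point (between the pads) lies 5 mm behind it (env.finger_overhang is the z of the fingertips in the tool frame, in m); z points along the fingers, y is the direction in which the jaws open and shut (so a half turn about z gives the same grasp; the last joint's range is limited). The gripper opens to 85 mm and grips with 20 to 120 N. Pads are 22 mm wide; open, the fingers measure 114 mm over their backs; the gripper's body (76 mm by 85 mm) begins 54 mm behind the grasp point. The pads swing forward as they close: fully open they stand 13 mm farther back than shut.
Start: joints at [-1.38, 0.398, 0.045, 1.537, -0.019, 1.207, -0.051], TCP at [0.186, 0.623, 0.245] pointing down, gripper open.
Joint ranges: [-2.82, 2.82], [-0.49, 2.23], [-1.37, 1.46], [0, 2.46], [-1.36, 4.5], [0.23, 2], [-2.94, 2.94]. Speed limits (rad/s): [2.57, 2.57, 3.14, 3.14, 3.14, 3.14, 3.14].

### API

Orientations are given as a unit quaternion [w, x, y, z].
In Python, from station import env gives the robot as it stands.
- The arm moves only by the shell command python3 -m jog 'ROWS' [OPENING] [FORCE]. ROWS is a JSON object of lists of equal length, an entry for each row: "travel": the shift along the tool's x, y, z each as a share of 0.12 m, from -1 to 1, a list of three; "twist": the turn, a rotation vector about the tool's x, y, z each as a share of 45 degrees, from -1 to 1, a list of three. In form: {"travel": [[x, y, z], ...], "twist": [[ax, ay, az], ...]}. A call has exactly 10 rows; each row is the pose to reach, as a shift and turn from the pose measured when the call began, along the tool's axes at that moment; what a row does not reach only later rows make up. A row lasts 1/10 s, in which the tool goes at most 50 mm and 8.59 degrees, less where a joint would pass 70% of its speed; a pose out of reach is approached as far as the arm can. A call with a number of a shift or a turn outside -1 to 1 is refused whole. A call with a gripper value outside its range is refused whole. OPENING is the gripper's target within -1 to 1 (shut at 1, half-way at 0, fully open at -1), set as the call begins (- or left out, the last holds). The fingers move at their own pace and stop on an object; FORCE is the grip in N (left out, the last holds). Time passes only in rows, so rows that repeat a pose let the fingers close, or fill a call up. It gives the time, the measured TCP pose, the force and the opening at its end, in the units of the state.
- env.sense(): the state, without advancing time (a new reading comes with each control period).
- env.grab_frame(name): name is "side" or "top"; returns the picture (480x640x3 uint8, red, green, blue); there is no depth.
- env.calibration(name): a dict with "fx", "fy", "cx", "cy" (pixels), "dist" ([k1, k2, p1, p2, k3] as OpenCV has them; the pictures are not rectified), "pose" (4x4, takes a point from camera to world coordinates). Camera axes: x right, y up, looking along -z (the intrinsics and any distortion apply to the point x, -y, -z); pixel columns grow to the right and rows downward; lengths in m; the calibration is good to about 2 mm. A picture is of the moment at which its call begins. calibration takes no time and is no camera call.
- env.sign_off(): hands the job in, once; it reports no verdict.
Trained networks look in the newest picture that a camera, given by its name, has taken for a name from the list of things; names that differ only in an ending like _2 or _b are one class to them, and where a whole thing is asked for, a point or a joint stands for the part that bears it (a point fixed in the world has none). Each returns a list of dicts, best first, with "p" (0 to 1); they miss things now and then, are a little off and sometimes report something else, mostly with a low value. They report only what shows in the picture. A call takes as long as a camera call. They do not tell look-alikes from the thing itself.
- env.look_for(name, camera): "point" ([x, y, z] in m, in world coordinates, good to about 4 mm: the middle of the surface that is visible of it).
The state is a dict: "time": time; "q": joint angles; "qvel": joint speeds; "effort": joint torques, N m; "eef_pos": TCP position; "tcp_rot": TCP orientation; "force": force on the tool from outside, world axes, zero at the start; "wrist_torque": the same for the moment, N m; "gripper_width": opening from 0.0 (shut) to 1.0 (fully open).
Only numpy, scipy, OpenCV 4.12 (cv2) and the standard library are available. Lean on these libraries where they do the work, as an engineer would, in place of code of your own. Each camera call takes 0.05 s, during which the arm holds its last target.

### The job

The beaker under the dosing head of the six-place beaker changer has had its dose: bring the other beaker, which stands on the place beside it, under the nozzle. Push the spring plunger on the turntable's arm down to unlock it, turn the table one hole that way and let the plunger spring up into the next hole; then press the start key on top of the dosing head and let it go. Use the fingers only, as pushers: lift nothing, do not start a dose before the table is locked again, and leave the glassware standing in its places and the things round about where they are.

Things in the scene. Friction and masses are not known exactly. Their poses are not given: they have to be found in the camera images.
- changer: The beaker changer, fixed to the bench: grey round foot, over it a steel index plate (208 mm diameter, 22 to 27 mm above the bench) with six notches ('holes') 60 degrees apart in its rim. Origin at bench level on the turning axis; x points from the axis to the dosing nozzle, z up. A 16 mm steel post, 124 mm from the axis behind the nozzle, carries the dosing head.
- table_axis (a point): Point on the vertical axis of the white turntable (184 mm diameter), in its top face, 37 mm above the bench. The table has six places, 60 mm from the axis and 60 degrees apart, each a ring 7 mm high and 51 mm wide inside.
- plunger_top (a point): Centre of the top of the plunger's knob: black, round, 24 mm diameter, standing upright on the turntable's arm, 112 mm from the axis. The point moves with plunger and table. At the start it is opposite the nozzle, on the robot's side; at rest it is 60 mm above the bench.
- turntable_arm (a point): Point on the table's arm straight below the knob, 37 mm above the bench; turns with the table. Two upright aluminium guard plates (6 mm thick, 32 mm long along the radius, up to 74 mm above the bench) flank the knob on the turning circle, 46 mm apart inside; the space between is open above, inwards and outwards. A finger between them can press the knob, and turn the table by pushing on a guard.
- plunger (a joint): How far the plunger is pushed down (m): 0 = up, key locked in a notch (below 0.002 is locked); 0.010 = on its stop. Spring 3 N at the top, 6 N fully down. From 0.0065 the key is clear below the index plate and the table can turn. Let go between notches it rises only to 0.0065 and slides along under the plate, with little friction, until it springs up to 0 in the next notch.
- turntable (a joint): Angle of the turntable in rad, 0 at the start, positive counter-clockwise seen from above. Notches at multiples of 60 degrees (1.047 rad); locked, it has about 0.7 degrees of play either way. It turns with light friction (about 0.06 N m, some 0.6 N at the knob) and stays where it is left.
- nozzle_tip (a point): Lower end of the dosing nozzle, 110 mm above the bench and 60 mm from the table's axis; a place with its vessel turns in under it. The white dosing head above it is 110 x 46 mm, from 128 to 168 mm above the bench, and reaches from 28 mm before the nozzle back to the post.
- start_key (a joint): Travel of the start key in m: 0 up, 0.005 fully down; it counts as pressed from 0.0035 and springs back by itself. Fully down takes 4 N.
- start_key_top (a point): Centre of the top of the start key, a black round push key of 20 mm diameter on top of the dosing head, right above the nozzle; pressed straight down.
- next_beaker_mid (a point): Point on the axis of the open 50 ml glass beaker to be dosed next (49 mm wide, 55 with its spout, 60 mm high), 30 mm above its underside. It stands loose in the place beside the dosing station, on one side or the other.
- done_beaker_mid (a point): The same point of the other 50 ml beaker of this kind, which has had its dose and stands loose under the nozzle at the start.
- weighing_bottle_mid (a point): Point on the axis of a lidded glass weighing bottle (39 mm wide, 65 mm high with its lid knob), 30 mm above its underside; it stands loose in the place on the other side of the dosing station.
- stopper: Grey rubber stopper, 28 mm wide, 30 mm high, loose on the bench to the right of the changer; a bystander. Origin at its underside.
- tweezers: Steel tweezers, 130 mm long, lying to the right of the changer; a bystander.
- timer: Lab timer, 89 x 62 x 30 mm, lying on the right; a bystander.
- petri_a: Glass petri dish, 70 mm wide, 16 mm high, on the right; a bystander.
- petri_b: Another such petri dish; a bystander.
Things that resemble listed ones, but are neither listed nor needed, are in the scene too. What is shaped like the part that bears weighing_bottle_mid but green is not meant. What is shaped like the part that bears done_beaker_mid but pink is not meant.

How it is judged:
On the way, in this order (a step that is already met when the one before it is completed fails the run):
1. the plunger is pushed down out of its notch (value of joint plunger above 0.0062 m).
2. the next beaker is under the nozzle and the plunger has sprung up into the next notch (horizontal distance between next_beaker_mid and nozzle_tip below 0.01 m and value of joint plunger below 0.002 m), for 0.2 s.
3. the start key is pressed (value of joint start_key above 0.0035 m).
At the end, for the whole second after the job is handed in: The next beaker's axis is within 10 mm of the nozzle, the plunger is up in its notch (pushed in less than 2 mm), the table is at rest, the start key is up again (less than 1.5 mm), and the three vessels stand upright (within 0.15 rad) in their places on the table (all of step 2 and value of joint start_key below 0.0015 m and velocity of joint turntable between -0.05 and 0.05 rad/s and angle between each of done_beaker_mid, next_beaker_mid, weighing_bottle_mid's own z axis and vertical below 0.15 rad and horizontal distance between each of done_beaker_mid, next_beaker_mid, weighing_bottle_mid and table_axis below 0.07 m and height (world z) of each of done_beaker_mid, next_beaker_mid, weighing_bottle_mid below 0.072 m); the robot touches nothing.
It fails at once if the arm or the gripper's body, not the fingers, pushed on the changer (contact force between the arm and changer above 5 N).
It fails at once if the start key was pressed before the next beaker was locked under the nozzle (value of joint start_key above 0.0025 m and not (horizontal distance between next_beaker_mid and nozzle_tip below 0.01 m and value of joint plunger below 0.002 m)).
It fails at once if the table was turned past the next hole (value of joint turntable above 1.22 rad or value of joint turntable below -1.22 rad).
It fails at once if a vessel was lifted, tipped or pushed out of its place (height (world z) of any of done_beaker_mid, next_beaker_mid, weighing_bottle_mid above 0.079 m or angle between any of done_beaker_mid, next_beaker_mid, weighing_bottle_mid's own z axis and vertical above 0.3 rad or horizontal distance between any of done_beaker_mid, next_beaker_mid, weighing_bottle_mid and table_axis above 0.075 m).
It fails at once if a thing beside the changer was moved or lifted (distance of any of stopper, tweezers, timer, petri_a, petri_b from where it was at the start of the episode above 0.025 m).
It also fails if it takes over 48 s, if anything falls off the work surface, if the arm or the gripper's body presses on something with over 40 N, if the wrist force passes 120 N, or if a joint passes its speed limit or range.

## Working session

There is one attempt and no reset: what is moved stays moved. The work goes in short steps, Python scripts to look and compute and a shell command to move; the robot and the scene stay as the last step left them, time stands still between calls to the robot, and variables do not carry over. Pictures are saved under pics/ and viewed, and the job is handed in when it is done.

```bash
ls; mkdir -p pics
python3 - <<'E'
from station import env
import cv2
s=env.sense(); print(s)
for n in("side","top"):
    cv2.imwrite(f"pics/{n}0.png",env.grab_frame(n)[:,:,::-1]); c=env.calibration(n); print(n,c)
    for k in ["changer","table_axis","plunger_top","start_key_top","nozzle_tip","next_beaker_mid","weighing_bottle_mid","stopper","tweezers"]:
        print(k,[( [round(float(v),3) for v in d["point"]],round(d["p"],2)) for d in env.look_for(k,n)][:4])
print(env.finger_overhang)
E
```

```text
pics
{'time': 0.0, 'q': array([-1.37995708,  0.39919537,  0.04503257,  1.53789626, -0.01870023,
        1.20688748, -0.0506715 ]), 'qvel': array([ 0.00057104,  0.00037554, -0.00028094, -0.00023504,  0.00108014,
        0.00027167, -0.00018832]), 'effort': array([-6.32293122e-04, -4.75118673e+01,  1.36439536e+00, -2.54224992e+01,
        1.15141566e-02,  9.23295796e-03,  7.09141439e-07]), 'eef_pos': array([0.18557111, 0.6223089 , 0.24425399]), 'tcp_rot': array([-7.45861143e-05,  1.44342861e-01,  9.89527247e-01, -9.79670320e-04]), 'force': array([0.37092771, 0.87564891, 0.23820235]), 'wrist_torque': array([ 0.00455464,  0.03993927, -0.0010605 ]), 'gripper_width': 0.9988806671088757}
side {'fx': 555.3442134466802, 'fy': 555.3442134466802, 'cx': 313.24179502152754, 'cy': 245.9791687390839, 'dist': array([-0.10840256,  0.        ,  0.        ,  0.        ,  0.        ]), 'pose': array([[-0.99957385, -0.00203019,  0.02912051,  0.56196757],
       [ 0.02730208, -0.41805866,  0.90800966,  1.06764021],
       [ 0.01033066,  0.90841776,  0.41793593,  0.63539236],
       [ 0.        ,  0.      
[... 759 characters left out ...]
16308, -0.02744968],
       [ 0.00452739,  0.21575769,  0.97643644,  1.26775831],
       [ 0.        ,  0.        ,  0.        ,  1.        ]])}
changer [([0.566, 0.252, 0.035], 0.61)]
table_axis [([0.568, 0.247, 0.039], 0.63), ([0.635, 0.259, 0.188], 0.4), ([0.562, 0.087, 0.03], 0.38)]
plunger_top [([0.636, 0.262, 0.189], 0.35)]
start_key_top [([0.636, 0.262, 0.19], 0.58)]
nozzle_tip [([0.567, 0.248, 0.035], 0.84)]
next_beaker_mid [([0.598, 0.314, 0.066], 0.9), ([0.55, 0.243, 0.036], 0.42), ([0.566, 0.252, 0.035], 0.33)]
weighing_bottle_mid [([0.594, -0.031, 0.049], 0.64), ([0.604, 0.206, 0.088], 0.57), ([0.547, 0.242, 0.035], 0.36)]
stopper []
tweezers [([0.571, 0.252, 0.033], 0.54)]
0.014
```

View pics/side0.png

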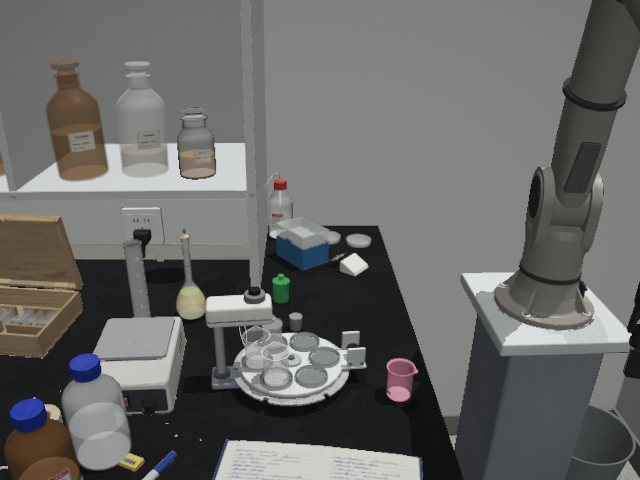

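View pics/top0.png

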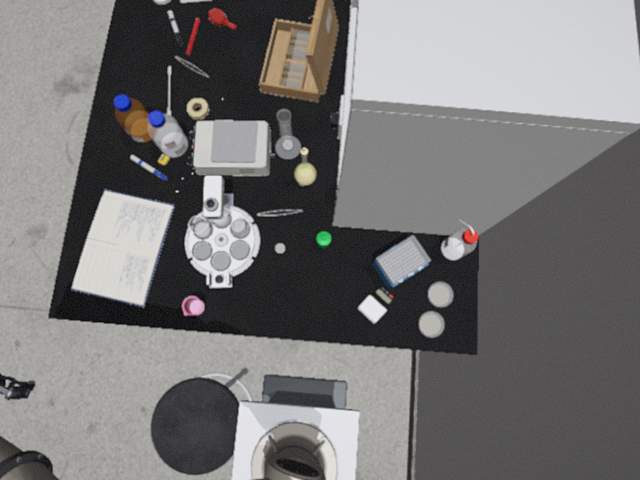

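```bash
cat > h.py <<'E'
from station import env
import cv2,numpy as np
def px(n,P):
    c=env.calibration(n);T=np.linalg.inv(c["pose"]);P=np.atleast_2d(P).astype(float)
    p=P@T[:3,:3].T+T[:3,3];p=p*[1,-1,-1]
    K=np.array([[c["fx"],0,c["cx"]],[0,c["fy"],c["cy"]],[0,0,1]])
    return cv2.projectPoints(p,np.zeros(3),np.zeros(3),K,c["dist"])[0][:,0]
def at(n,uv,z):
    c=env.calibration(n)
    K=np.array([[c["fx"],0,c["cx"]],[0,c["fy"],c["cy"]],[0,0,1]])
    u=cv2.undistortPoints(np.array(uv,float).reshape(-1,1,2),K,c["dist"])[:,0]
    d=np.c_[u[:,0],-u[:,1],-np.ones(len(u))]@c["pose"][:3,:3].T;o=c["pose"][:3,3]
    return o+d*((z-o[2])/d[:,2])[:,None]
def crop(img,x0,y0,x1,y1,k,fn):
    cv2.imwrite(fn,cv2.resize(img[y0:y1,x0:x1],None,fx=k,fy=k,interpolation=cv2.INTER_CUBIC))
E
python3 - <<'E'
from h import *
a=cv2.imread("pics/top0.png");crop(a,165,165,305,305,5.5 and 4.2,"pics/top0c.png")
a=cv2.imread("pics/side0.png");crop(a,190,270,390,420,4,"pics/side0c.png")
E
```

```text
(no output)
```

View pics/top0c.png

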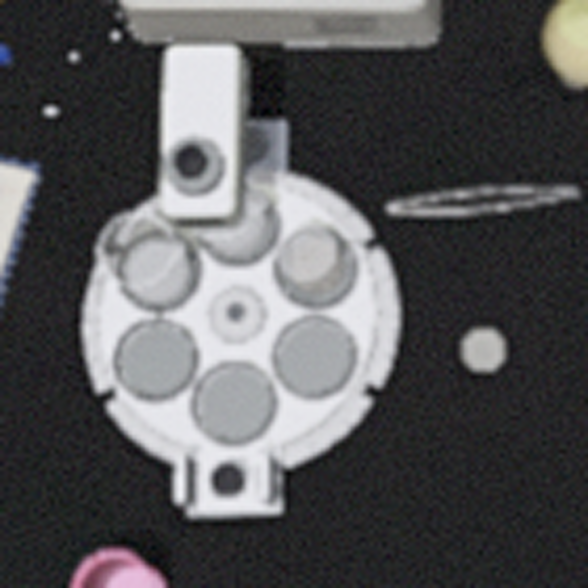

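View pics/side0c.png

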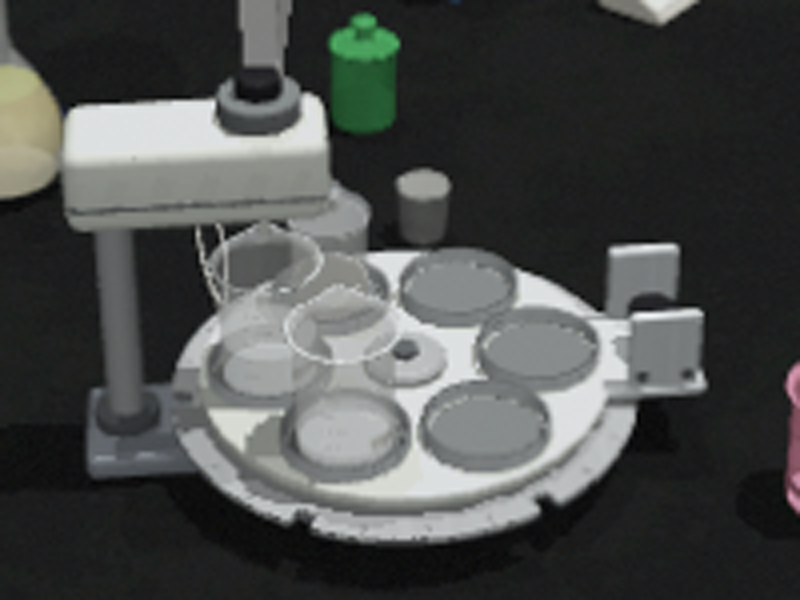

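Run:
```python
from h import *
f=lambda p:(165+np.array(p)[...,0]/4.2,165+np.array(p)[...,1]/4.2)
def t(p,z): return at("top",[[165+(p[0]+.5)/4.2-.5,165+(p[1]+.5)/4.2-.5]],z)[0].round(4)
def s(p,z): return at("side",[[190+p[0]/4,270+p[1]/4]],z)[0].round(4)
print("knob",t((229,480),.06), s((653,303),.06))
for z in(.178,.185,.19): print("key",z,t((190,160),z),s((258,78),z))
print("hub",t((236,313),.042),s((405,360),.042))
r={180:((235,403)),120:(156,360),240:(315,357),60:(159,272),300:(314,266)}
for k,v in r.items(): print(k,t(v,.042))
rs={180:(537,347),120:(485,425),240:(458,285),60:(348,435)}
for k,v in rs.items(): print("s",k,s(v,.042))
print("rim L,R,B,T",t((82,320),.037),t((401,320),.037))
```

```text
knob [0.4631 0.2389 0.06  ] [0.4619 0.2451 0.06  ]
key 0.178 [0.6371 0.2605 0.178 ] [0.6338 0.2486 0.178 ]
key 0.185 [0.635  0.2586 0.185 ] [0.6327 0.2611 0.185 ]
key 0.19 [0.6335 0.2573 0.19  ] [0.6319 0.2701 0.19  ]
hub [0.5755 0.2523 0.042 ] [0.5728 0.2616 0.042 ]
180 [0.5157 0.2454 0.042 ]
120 [0.5398 0.3006 0.042 ]
240 [0.5504 0.197  0.042 ]
60 [0.5989 0.3066 0.042 ]
300 [0.6113 0.2049 0.042 ]
s 180 [0.5139 0.2526 0.042 ]
s 120 [0.5385 0.3081 0.042 ]
s 240 [0.5486 0.2036 0.042 ]
s 60 [0.5965 0.3142 0.042 ]
rim L,R,B,T [0.5634 0.3544 0.037 ] [0.5808 0.1443 0.037 ]
```

```bash
cat >> h.py <<'E'
from scipy.spatial.transform import Rotation as R
AX=np.array([.575,.2525]);YAW=6.5
def knob(th,r=.112): # th deg table angle
    a=np.radians(180+YAW+th);return AX+r*np.array([np.cos(a),np.sin(a)])
def togo(pos,ydeg):
    s=env.sense();q=s["tcp_rot"];A=R.from_quat([q[1],q[2],q[3],q[0]])
    t=np.radians(ydeg);y=np.array([np.cos(t),np.sin(t),0]);z=np.array([0,0,-1.]);x=np.cross(y,z)
    B=R.from_matrix(np.c_[x,y,z])
    d=np.array(pos)-s["eef_pos"]
    print("t",round(s["time"],2),"pos",s["eef_pos"].round(4),"F",s["force"].round(1),"w",round(s["gripper_width"],2),"q",s["q"].round(2))
    print("travel",(A.inv().apply(d)/.12).round(3),"twist",((A.inv()*B).as_rotvec(degrees=True)/45).round(3))
E
python3 - <<'E'
from h import *
print(knob(0),knob(-60), at("top",[[194,306]],.06))
togo([*knob(0),.13],YAW)
E
```

```text
[0.46371995 0.23982124] [0.50837985 0.34253197] [[0.38606553 0.29612789 0.06      ]]
t 1.0 pos [0.1857 0.6229 0.2454] F [-0.1  0.8 -0.5] w 0.99 q [-1.38  0.4   0.05  1.54 -0.02  1.21 -0.05]
travel [-3.132 -2.398  0.961] twist [ 0.    -0.     1.487]
```

```bash
python3 -m jog '{"travel":[[-0.15,-0.12,0],[-0.3,-0.24,0],[-0.45,-0.35,0],[-0.6,-0.47,0],[-0.75,-0.58,0],[-0.9,-0.7,0],[-1,-0.77,0],[-1,-0.77,0],[-1,-0.77,0],[-1,-0.77,0]],"twist":[[0,0,0],[0,0,0],[0,0,0.1],[0,0,0.2],[0,0,0.3],[0,0,0.4],[0,0,0.5],[0,0,0.5],[0,0,0.5],[0,0,0.5]]}' 1 40; python3 -c "
from h import *
togo([*knob(0),.13],YAW)"
```

```text
time: 2.0
eef_pos: [0.2732, 0.5012, 0.2454]
tcp_rot: [-0.0, 0.333, 0.943, 0.0]
force: [-0.9, -0.0, -0.3]
gripper_width: 0.003
t 2.0 pos [0.2732 0.5012 0.2454] F [-0.9 -0.  -0.3] w 0.0 q [-1.28  0.26  0.16  1.73 -0.04  1.15 -0.21]
travel [-2.605 -0.697  0.959] twist [-0.    -0.001  0.99 ]
```

```bash
python3 -m jog '{"travel":[[-0.15,-0.04,0],[-0.3,-0.08,0],[-0.45,-0.12,0],[-0.6,-0.16,0],[-0.75,-0.2,0],[-0.9,-0.24,0],[-1,-0.27,0],[-1,-0.27,0],[-1,-0.27,0],[-1,-0.27,0]],"twist":[[0,0,0.1],[0,0,0.2],[0,0,0.3],[0,0,0.4],[0,0,0.5],[0,0,0.6],[0,0,0.7],[0,0,0.7],[0,0,0.7],[0,0,0.7]]}'; python3 -c "
from h import *
togo([*knob(0),.13],YAW)"
```

```text
time: 3.0
eef_pos: [0.3451, 0.4021, 0.2452]
tcp_rot: [-0.001, 0.575, 0.818, 0.0]
force: [-0.2, -1.6, 0.2]
gripper_width: 0.0
t 3.0 pos [0.3451 0.4021 0.2452] F [-0.2 -1.6  0.2] w 0.0 q [-1.2   0.19  0.29  1.83 -0.06  1.13 -0.54]
travel [-1.609  0.473  0.957] twist [-0.001 -0.002  0.295]
```

```bash
python3 -m jog '{"travel":[[-0.15,0.04,0],[-0.3,0.09,0.05],[-0.45,0.13,0.1],[-0.6,0.18,0.15],[-0.75,0.22,0.2],[-0.9,0.26,0.25],[-1,0.29,0.3],[-1,0.29,0.3],[-1,0.29,0.3],[-1,0.29,0.3]],"twist":[[0,0,0.1],[0,0,0.2],[0,0,0.29],[0,0,0.29],[0,0,0.29],[0,0,0.29],[0,0,0.29],[0,0,0.29],[0,0,0.29],[0,0,0.29]]}'; python3 -c "
from h import *
togo([*knob(0),.13],YAW)"
```

```text
time: 4.0
eef_pos: [0.4178, 0.3025, 0.2093]
tcp_rot: [-0.001, 0.663, 0.748, 0.001]
force: [0.5, 0.4, 0.1]
gripper_width: 0.003
t 4.0 pos [0.4178 0.3025 0.2093] F [0.5 0.4 0.1] w 0.0 q [-1.06  0.2   0.4   1.91 -0.09  1.05 -0.5 ]
travel [-0.565  0.317  0.659] twist [-0.001 -0.003  0.008]
```

Move to about 55 mm over the knob rest, then look.

```bash
python3 -m jog '{"travel":[[-0.1,0.06,0],[-0.2,0.12,0.05],[-0.3,0.18,0.15],[-0.4,0.24,0.3],[-0.5,0.29,0.4],[-0.565,0.317,0.5],[-0.565,0.317,0.6],[-0.565,0.317,0.66],[-0.565,0.317,0.66],[-0.565,0.317,0.66]],"twist":[[0,0,0.01],[0,0,0.01],[0,0,0.01],[0,0,0.01],[0,0,0.01],[0,0,0.01],[0,0,0.01],[0,0,0.01],[0,0,0.01],[0,0,0.01]]}'; python3 -c "
from h import *
togo([*knob(0),.1],YAW)
for n,b in(('side',(250,230,410,390)),('top',(165,195,285,315))):
    crop(env.grab_frame(n)[:,:,::-1],*b,3.5 if n=='side' else 4.8,f'pics/{n}1.png')
p=env.sense()['eef_pos']; tip=p-[0,0,.014]
print(px('side',tip),px('top',tip))
"
```

```text
time: 5.0
eef_pos: [0.4635, 0.2407, 0.13]
tcp_rot: [-0.001, 0.666, 0.746, 0.001]
force: [0.8, -0.7, 0.7]
gripper_width: 0.001
t 5.0 pos [0.4635 0.2407 0.13  ] F [ 0.8 -0.7  0.7] w 0.0 q [-0.91  0.32  0.42  1.97 -0.17  0.88 -0.29]
travel [-0.008  0.001  0.25 ] twist [-0.001 -0.003 -0.   ]
[[353.2756036  317.60907769]] [[214.02427883 275.47758593]]
```

View pics/side1.png

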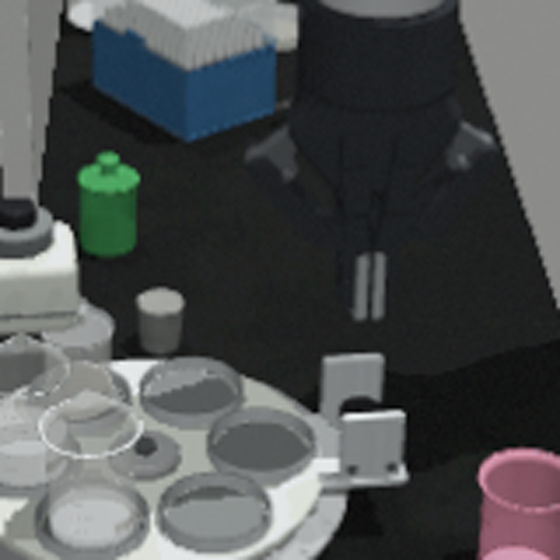

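View pics/top1.png

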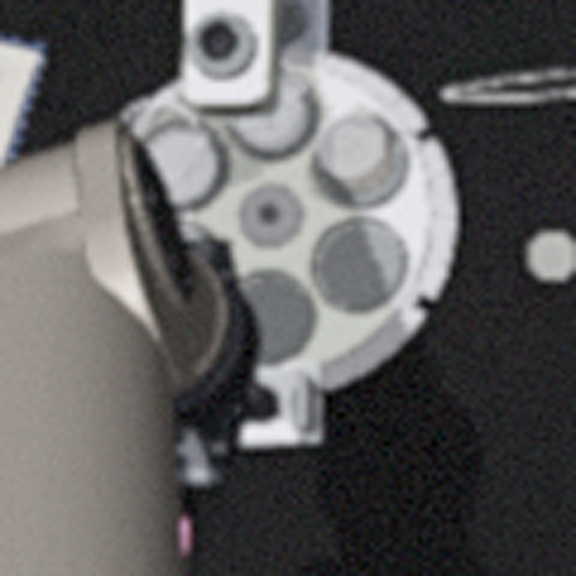

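```bash
python3 -m jog '{"travel":[[0,0.012,0.05],[0,0.012,0.1],[0,0.012,0.15],[0,0.012,0.2],[0,0.012,0.25],[0,0.012,0.3],[0,0.012,0.35],[0,0.012,0.4],[0,0.012,0.42],[0,0.012,0.42]],"twist":[[0,0,0],[0,0,0],[0,0,0],[0,0,0],[0,0,0],[0,0,0],[0,0,0],[0,0,0],[0,0,0],[0,0,0]]}'; python3 -c "
from h import *
togo([*knob(0),.0655],YAW)
for n,b in(('side',(290,270,390,370)),):
    crop(env.grab_frame(n)[:,:,::-1],*b,6,f'pics/{n}2.png')
p=env.sense()['eef_pos']; tip=p-[0,0,.014]
print(px('side',tip),px('side',tip+[0,.011,0]))
"
```

```text
time: 6.1
eef_pos: [0.4651, 0.2407, 0.0796]
tcp_rot: [-0.001, 0.666, 0.746, 0.001]
force: [0.2, 0.2, 0.4]
gripper_width: -0.003
t 6.1 pos [0.4651 0.2407 0.0796] F [0.2 0.2 0.4] w -0.0 q [-0.88  0.4   0.4   2.01 -0.22  0.78 -0.25]
travel [-0.007 -0.012  0.117] twist [-0.    -0.003 -0.001]
[[351.26560605 341.66939501]] [[351.81169497 345.20917609]]
```

View pics/side2.png

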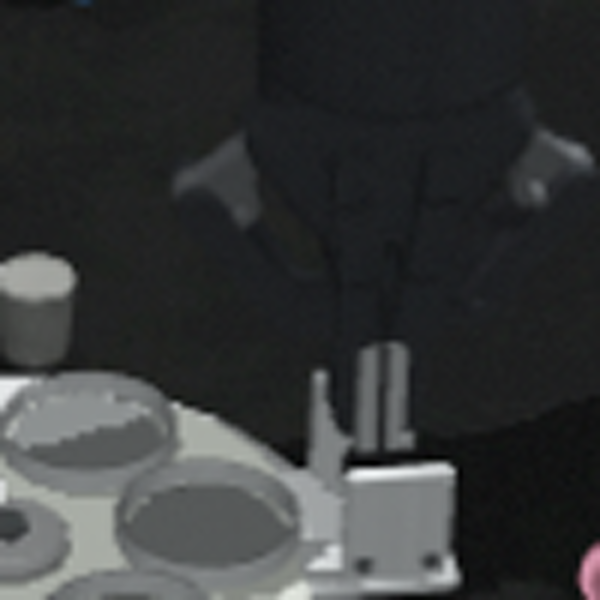

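```bash
python3 -m jog '{"travel":[[0,0,0.02],[0,0,0.04],[0,0,0.06],[0,0,0.08],[0,0,0.095],[0,0,0.105],[0,0,0.115],[0,0,0.122],[0,0,0.122],[0,0,0.122]],"twist":[[0,0,0],[0,0,0],[0,0,0],[0,0,0],[0,0,0],[0,0,0],[0,0,0],[0,0,0],[0,0,0],[0,0,0]]}'; python3 -c "
from h import *
for th in(-10,-20): togo([*knob(th),.065],YAW+th)"
```

```text
time: 7.15
eef_pos: [0.4654, 0.241, 0.0654]
tcp_rot: [-0.001, 0.666, 0.746, 0.001]
force: [-0.3, 0.4, 5.5]
gripper_width: 0.003
t 7.15 pos [0.4654 0.241  0.0654] F [-0.3  0.4  5.5] w 0.0 q [-0.87  0.42  0.39  2.02 -0.23  0.75 -0.23]
travel [ 0.154 -0.001  0.004] twist [ 0.    -0.004  0.221]
t 7.15 pos [0.4654 0.241  0.0654] F [-0.3  0.4  5.5] w 0.0 q [-0.87  0.42  0.39  2.02 -0.23  0.75 -0.23]
travel [0.311 0.041 0.004] twist [-0.    -0.004  0.444]
```

```bash
cat >> h.py <<'E'
def arc(fs,zs,ry=None):
    s=env.sense();q=s["tcp_rot"];A=R.from_quat([q[1],q[2],q[3],q[0]])
    for f,zz in zip(fs,zs):
        t=np.radians(YAW+f);y=np.array([np.cos(t),np.sin(t),0]);z=np.array([0,0,-1.]);B=R.from_matrix(np.c_[np.cross(y,z),y,z])
        d=np.array([*knob(f),zz])-s["eef_pos"]
        print(f,(A.inv().apply(d)/.12).round(3),((A.inv()*B).as_rotvec(degrees=True)/45).round(3))
E
python3 -c "
from h import *
arc([-3,-6,-9,-12,-15,-18,-21,-24],[.065]*8)"
```

```text
-3 [ 0.04  -0.014  0.004] [ 0.001 -0.004  0.066]
-6 [ 0.089 -0.01   0.004] [ 0.    -0.004  0.133]
-9 [ 0.138 -0.004  0.004] [ 0.    -0.004  0.199]
-12 [0.186 0.005 0.004] [ 0.    -0.004  0.266]
-15 [0.233 0.016 0.004] [ 0.    -0.004  0.333]
-18 [0.28  0.03  0.004] [ 0.    -0.004  0.399]
-21 [0.326 0.046 0.005] [-0.    -0.004  0.466]
-24 [0.371 0.065 0.005] [-0.    -0.004  0.533]
```

```bash
python3 -m jog '{"travel":[[0.04,-0.01,0.004],[0.09,-0.01,0.004],[0.115,-0.007,0.005],[0.138,-0.004,0.005],[0.162,0,0.005],[0.186,0.005,0.005],[0.233,0.016,0.005],[0.28,0.03,0.005],[0.326,0.046,0.005],[0.326,0.046,0.005]],"twist":[[0,0,0.07],[0,0,0.13],[0,0,0.165],[0,0,0.2],[0,0,0.23],[0,0,0.27],[0,0,0.33],[0,0,0.4],[0,0,0.466],[0,0,0.466]]}'; python3 -c "
from h import *
togo([*knob(-24),.065],YAW-24)
for n,b in(('side',(230,270,390,410)),('top',(165,165,285,315))):
    crop(env.grab_frame(n)[:,:,::-1],*b,5 if n=='side' else 4,f'pics/{n}3.png')
"
```

```text
time: 8.15
eef_pos: [0.4679, 0.2818, 0.0655]
tcp_rot: [-0.001, 0.791, 0.612, 0.003]
force: [0.4, 0.1, 5.0]
gripper_width: 0.001
t 8.15 pos [0.4679 0.2818 0.0655] F [0.4 0.1 5. ] w 0.0 q [-0.99  0.46  0.47  1.97 -0.3   0.77 -0.61]
travel [ 0.036 -0.007  0.004] twist [ 0.002 -0.007  0.067]
```

View pics/side3.png

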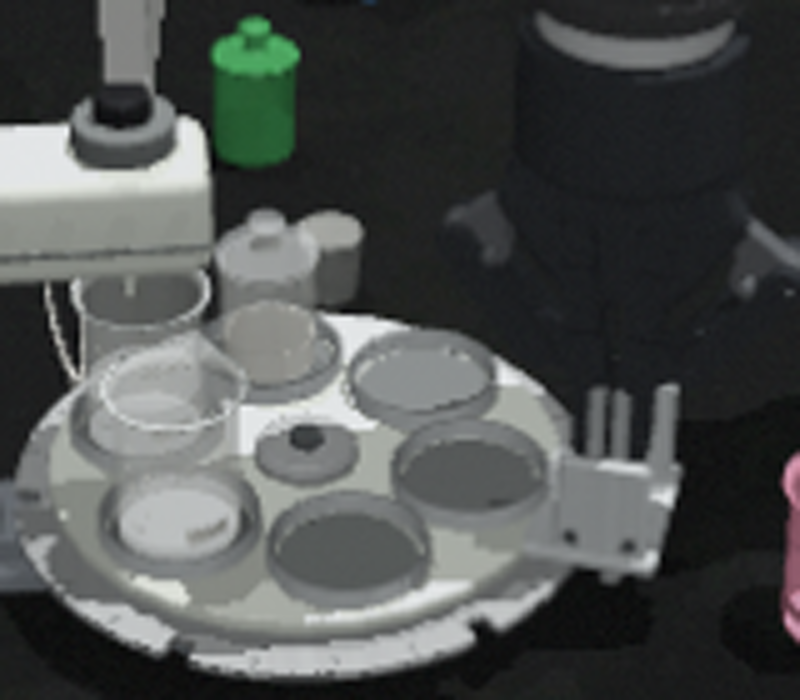

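View pics/top3.png

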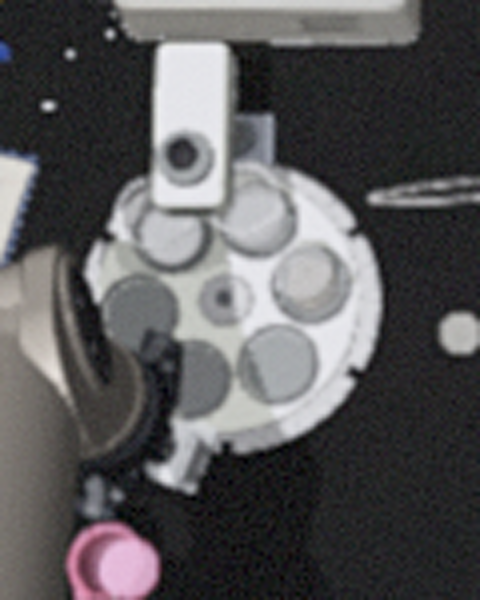

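```bash
python3 -c "
from h import *
arc([-21,-24,-27,-30,-33,-36,-39,-42,-45],[.076]*9)"
```

```text
-21 [-0.008 -0.008 -0.087] [ 0.002 -0.006  0.001]
-24 [ 0.041 -0.007 -0.087] [ 0.002 -0.006  0.067]
-27 [ 0.09  -0.003 -0.087] [ 0.002 -0.006  0.134]
-30 [ 0.138  0.003 -0.087] [ 0.002 -0.007  0.201]
-33 [ 0.186  0.012 -0.086] [ 0.002 -0.007  0.267]
-36 [ 0.234  0.024 -0.086] [ 0.001 -0.007  0.334]
-39 [ 0.28   0.038 -0.086] [ 0.001 -0.007  0.401]
-42 [ 0.326  0.054 -0.086] [ 0.001 -0.007  0.467]
-45 [ 0.372  0.073 -0.085] [ 0.001 -0.007  0.534]
```

```bash
python3 -m jog '{"travel":[[0,0,-0.05],[0,0,-0.09],[0.04,-0.007,-0.09],[0.09,-0.003,-0.09],[0.138,0.003,-0.09],[0.186,0.012,-0.09],[0.234,0.024,-0.09],[0.28,0.038,-0.09],[0.326,0.054,-0.09],[0.326,0.054,-0.09]],"twist":[[0,0,0],[0,0,0],[0,0,0.07],[0,0,0.135],[0,0,0.2],[0,0,0.267],[0,0,0.334],[0,0,0.4],[0,0,0.467],[0,0,0.467]]}'; python3 -c "
from h import *
arc([-45,-48,-51,-54,-57,-60,-63,-66],[.076]*8)
togo([*knob(-45),.076],YAW-45)"
```

```text
time: 9.25
eef_pos: [0.4829, 0.3172, 0.076]
tcp_rot: [-0.001, 0.889, 0.458, 0.001]
force: [-0.8, -0.9, -0.1]
gripper_width: -0.002
-45 [0.056 0.006 0.   ] [-0.001 -0.004  0.068]
-48 [0.104 0.01  0.   ] [-0.001 -0.004  0.135]
-51 [0.153 0.016 0.   ] [-0.001 -0.004  0.201]
-54 [0.201 0.025 0.001] [-0.001 -0.004  0.268]
-57 [0.248 0.036 0.001] [-0.001 -0.004  0.335]
-60 [0.295 0.05  0.001] [-0.001 -0.004  0.401]
-63 [0.341 0.067 0.001] [-0.002 -0.004  0.468]
-66 [0.386 0.085 0.001] [-0.002 -0.003  0.535]
t 9.25 pos [0.4829 0.3172 0.076 ] F [-0.8 -0.9 -0.1] w -0.0 q [-1.08  0.52  0.55  1.89 -0.36  0.84 -0.96]
travel [0.056 0.006 0.   ] twist [-0.001 -0.004  0.068]
```

Continue to f = −60 (table about −54), then slow down.

```bash
python3 -m jog '{"travel":[[0.03,0.003,0],[0.056,0.006,0],[0.08,0.008,0],[0.104,0.01,0],[0.13,0.013,0],[0.153,0.016,0],[0.178,0.02,0],[0.201,0.025,0],[0.225,0.03,0],[0.248,0.036,0]],"twist":[[0,0,0.03],[0,0,0.07],[0,0,0.1],[0,0,0.135],[0,0,0.17],[0,0,0.2],[0,0,0.235],[0,0,0.27],[0,0,0.3],[0,0,0.335]]}'; python3 -c "
from h import *
for n,b in(('side',(230,270,390,410)),('top',(165,165,285,315))):
    crop(env.grab_frame(n)[:,:,::-1],*b,5 if n=='side' else 4,f'pics/{n}4.png')
arc([-57,-60,-62,-64,-66,-68],[.076]*6)
togo([*knob(-57),.076],YAW-57)"
```

```text
time: 10.25
eef_pos: [0.5038, 0.3392, 0.076]
tcp_rot: [-0.001, 0.942, 0.337, 0.001]
force: [-3.9, -1.5, -1.5]
gripper_width: -0.002
-57 [-0.007 -0.001  0.001] [-0.001 -0.005 -0.001]
-60 [0.042 0.001 0.001] [-0.001 -0.005  0.066]
-62 [0.075 0.003 0.002] [-0.001 -0.005  0.11 ]
-64 [0.107 0.006 0.002] [-0.001 -0.005  0.154]
-66 [0.139 0.011 0.002] [-0.001 -0.005  0.199]
-68 [0.172 0.016 0.002] [-0.001 -0.005  0.243]
t 10.35 pos [0.5044 0.3394 0.0762] F [-1.4 -0.1 -2. ] w -0.0 q [-1.11  0.58  0.61  1.81 -0.42  0.88 -1.19]
travel [-0.007 -0.001  0.001] twist [-0.001 -0.005 -0.001]
```

View pics/side4.png

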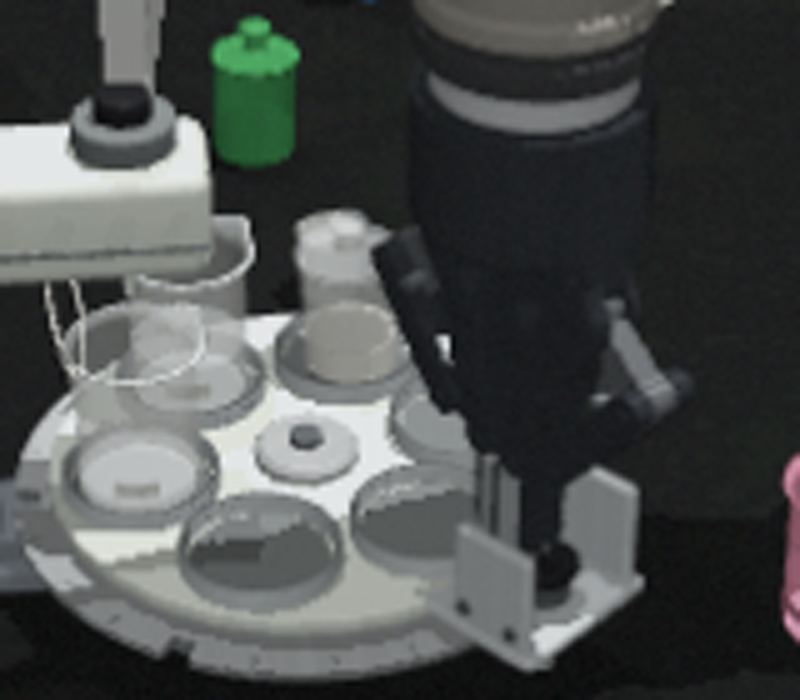

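View pics/top4.png

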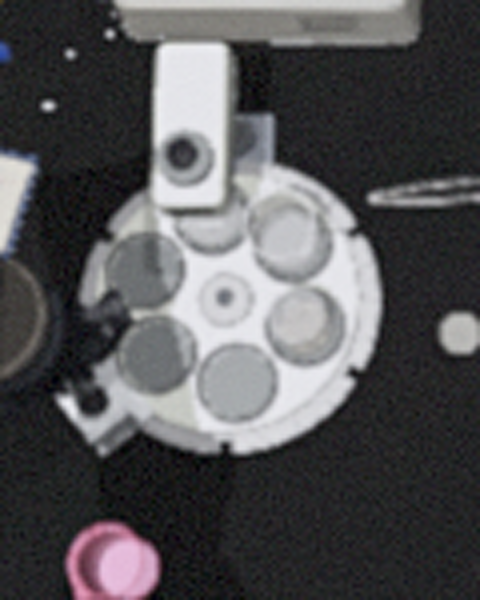

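```bash
python3 -m jog '{"travel":[[0.01,0,0],[0.02,0,0],[0.03,0.001,0],[0.042,0.001,0],[0.053,0.001,0],[0.064,0.002,0],[0.075,0.003,0],[0.086,0.004,0],[0.096,0.005,0],[0.107,0.006,0]],"twist":[[0,0,0.02],[0,0,0.03],[0,0,0.05],[0,0,0.066],[0,0,0.08],[0,0,0.095],[0,0,0.11],[0,0,0.125],[0,0,0.14],[0,0,0.154]]}'; python3 -c "
from h import *
for n,b in(('side',(230,270,390,410)),('top',(165,165,285,315))):
    crop(env.grab_frame(n)[:,:,::-1],*b,5 if n=='side' else 4,f'pics/{n}5.png')
arc([-64,-66,-67,-68],[.076]*4)
togo([*knob(-57),.076],YAW-57)"
```

```text
time: 11.35
eef_pos: [0.5149, 0.347, 0.0762]
tcp_rot: [-0.001, 0.96, 0.28, 0.002]
force: [-2.7, -1.6, -0.2]
gripper_width: 0.003
-64 [-0.003 -0.001  0.002] [-0.001 -0.006 -0.   ]
-66 [ 0.029 -0.     0.002] [-0.001 -0.006  0.044]
-67 [0.046 0.001 0.002] [-0.001 -0.006  0.067]
-68 [0.062 0.002 0.002] [-0.001 -0.006  0.089]
t 11.45 pos [0.5152 0.3471 0.0763] F [-0.9 -1.6 -0.7] w 0.0 q [-1.12  0.61  0.64  1.78 -0.45  0.9  -1.29]
travel [-0.117  0.006  0.002] twist [-0.001 -0.006 -0.156]
```

View pics/side5.png

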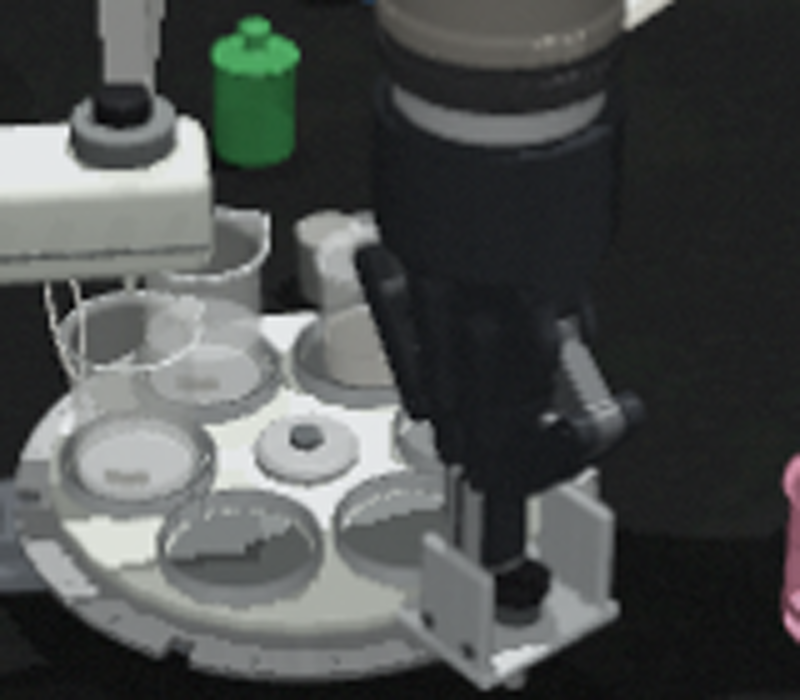

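View pics/top5.png

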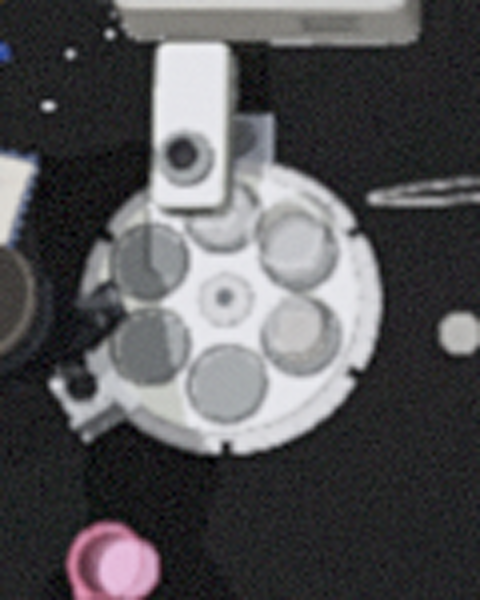

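```bash
python3 -m jog '{"travel":[[0.006,0,0],[0.012,0,0],[0.018,0,0],[0.024,0,0],[0.03,0,0],[0.036,0,0],[0.041,0,0],[0.046,0.001,0],[0.046,0.001,0],[0.046,0.001,0]],"twist":[[0,0,0.01],[0,0,0.02],[0,0,0.03],[0,0,0.035],[0,0,0.044],[0,0,0.05],[0,0,0.06],[0,0,0.067],[0,0,0.067],[0,0,0.067]]}'; python3 -c "
from h import *
for n,b in(('side',(230,270,390,410)),('top',(165,165,285,315))):
    crop(env.grab_frame(n)[:,:,::-1],*b,5 if n=='side' else 4,f'pics/{n}6.png')
arc([-64,-66,-67,-68],[.076]*4)
togo([*knob(-57),.076],YAW-57)"
```

```text
time: 12.45
eef_pos: [0.5203, 0.3502, 0.0765]
tcp_rot: [-0.001, 0.967, 0.254, 0.002]
force: [-0.7, -0.5, 0.7]
gripper_width: 0.001
-64 [-0.052  0.001  0.003] [-0.001 -0.006 -0.067]
-66 [-0.019 -0.     0.003] [-0.001 -0.006 -0.023]
-67 [-0.003 -0.     0.003] [-0.001 -0.006 -0.   ]
-68 [ 0.014 -0.     0.003] [-0.002 -0.006  0.022]
t 12.55 pos [0.5201 0.3501 0.0764] F [ 0.5  0.  -0.6] w 0.0 q [-1.13  0.62  0.65  1.77 -0.46  0.91 -1.33]
travel [-0.165  0.014  0.003] twist [-0.001 -0.006 -0.223]
```

View pics/side6.png

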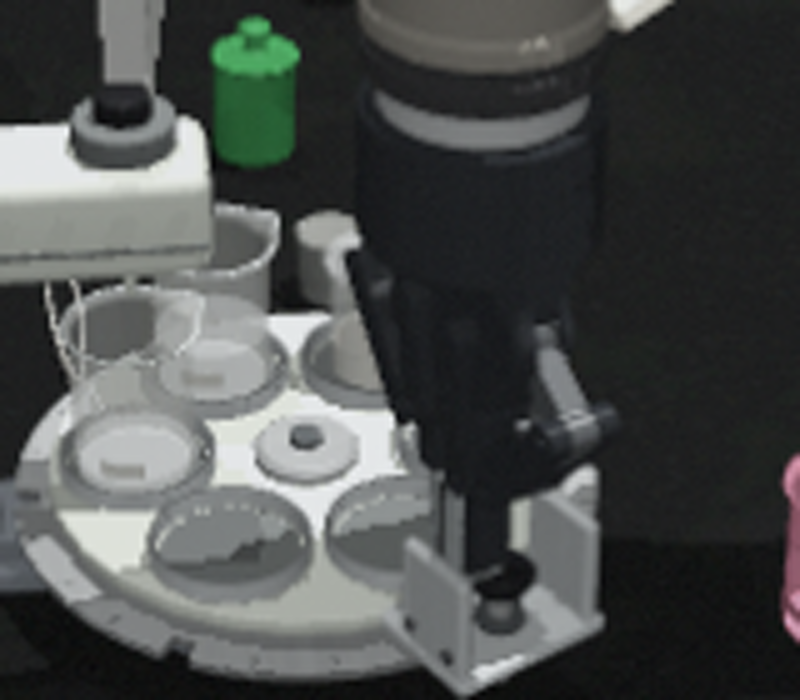

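View pics/top6.png

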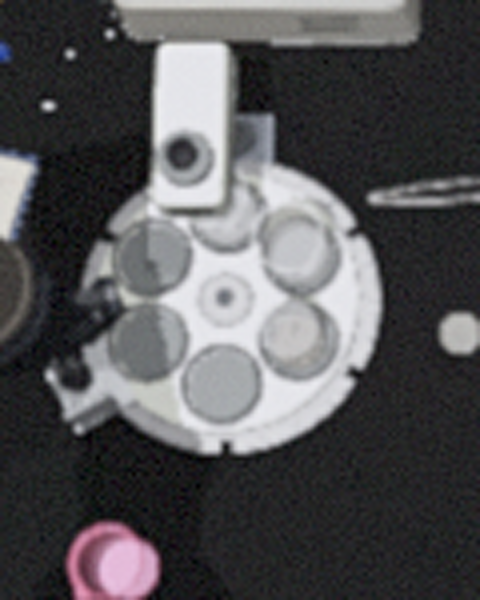

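```bash
python3 -m jog '{"travel":[[-0.03,0,0],[-0.06,0,0],[-0.06,0,-0.15],[-0.06,0,-0.3],[-0.06,0,-0.45],[-0.06,0,-0.6],[-0.06,0,-0.75],[-0.06,0,-0.9],[-0.06,0,-1],[-0.06,0,-1]],"twist":[[0,0,0],[0,0,0],[0,0,0],[0,0,0],[0,0,0],[0,0,0],[0,0,0],[0,0,0],[0,0,0],[0,0,0]]}'; python3 -c "
from h import *
for n,b in(('side',(230,270,390,410)),('top',(165,165,285,315))):
    crop(env.grab_frame(n)[:,:,::-1],*b,5 if n=='side' else 4,f'pics/{n}7.png')
togo([.634,.259,.245],YAW-60)"
```

```text
time: 13.55
eef_pos: [0.5142, 0.3465, 0.1981]
tcp_rot: [-0.002, 0.967, 0.254, 0.004]
force: [0.3, 0.0, -0.3]
gripper_width: -0.0
t 13.65 pos [0.513  0.346  0.1959] F [ 0.3 -0.3 -0.5] w 0.0 q [-1.2   0.47  0.74  1.69 -0.35  1.11 -1.42]
travel [ 0.522  1.127 -0.409] twist [-0.001 -0.006 -0.156]
```

View pics/side7.png

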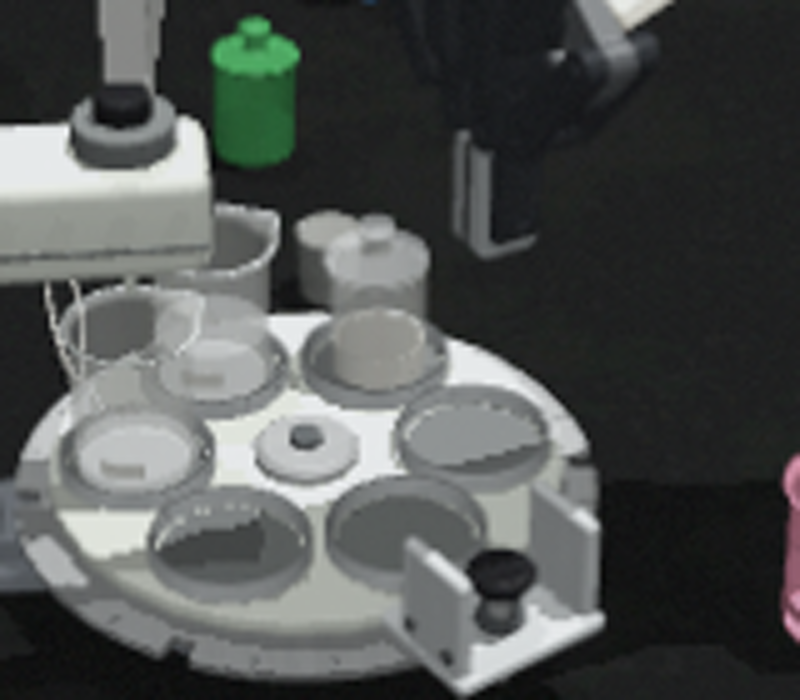

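View pics/top7.png

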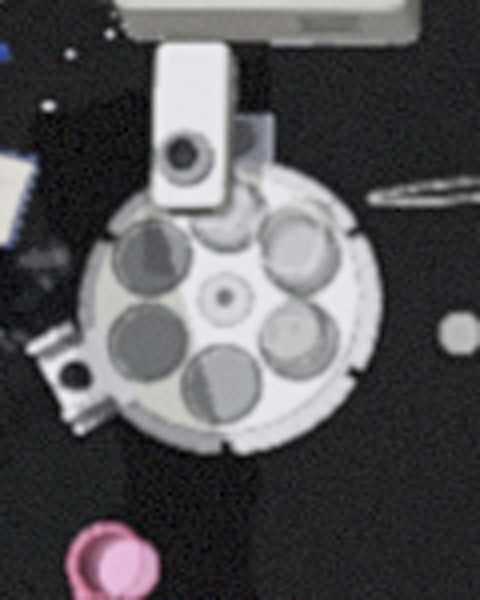

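Run:
```python
from h import *
for z in(.0535,.06): print(z,at("side",[[230+501/5,270+566/5]],z)[0].round(4),at("top",[[165+75.5/4,165+375/4]],z)[0].round(4))
print(knob(-60),knob(-61))
print("place0 expect",AX+.06*np.array([np.cos(np.radians(YAW)),np.sin(np.radians(YAW))]))
for k,(p) in {"60":(152,256),"120":(148,342),"180":(222,384),"240":(300,338)}.items():
    print(k,at("top",[[165+p[0]/4,165+p[1]/4]],.038)[0].round(4))
print("s0",at("side",[[230+137/5,270+452/5]],.038)[0],"s -60",at("side",[[230+218/5,270+368/5]],.038)[0])
```

```text
0.0535 [0.5083 0.3415 0.0535] [0.5106 0.3429 0.0535]
0.06 [0.5089 0.3496 0.06  ] [0.5095 0.3409 0.06  ]
[0.50837985 0.34253197] [0.50996127 0.34368094]
place0 expect [0.63461431 0.25929219]
60 [0.601  0.3064 0.038 ]
120 [0.5401 0.3009 0.038 ]
180 [0.5152 0.2463 0.038 ]
240 [0.5516 0.1967 0.038 ]
s0 [0.63318799 0.2568588  0.038     ] s -60 [0.60620146 0.20487889 0.038     ]
```

Run:
```python
from h import *
im=env.grab_frame("side")[:,:,::-1].copy()
k=9;b=(290,355,360,415)
big=cv2.resize(im[b[1]:b[3],b[0]:b[2]],None,fx=k,fy=k,interpolation=cv2.INTER_NEAREST)
P=lambda X:((px("side",X)-[b[0],b[1]]+.5)*k).astype(int)
a=np.linspace(0,2*np.pi,40)
c=np.r_[knob(-60),0]
for z,col in((.06,(0,0,255)),(.0535,(0,255,0))):
    cv2.polylines(big,[P(c+np.c_[.012*np.cos(a),.012*np.sin(a),0*a+z])],True,col)
# guards
t=np.radians(180+YAW-60);er=np.array([np.cos(t),np.sin(t),0]);et=np.array([-er[1],er[0],0])
for s in(-1,1):
  for e in(.023,.029):
    q=[c+s*e*et+r*er+np.array([0,0,z]) for r,z in((-.016,.037),(-.016,.074),(.016,.074),(.016,.037))]
    cv2.polylines(big,[P(np.array(q))],True,(255,200,0))
cv2.imwrite("pics/kn.png",big)
```

```text
(no output)
```

View pics/kn.png

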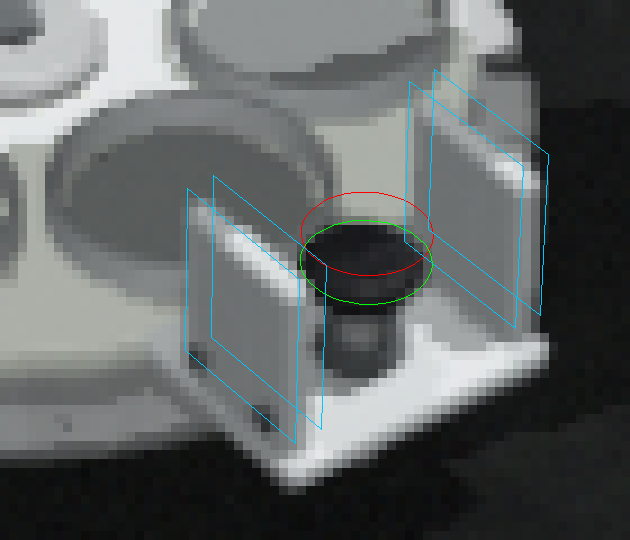

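Run:
```python
from h import *
out=[]
for i in(4,5,7):
    im=cv2.imread(f"pics/side{i}.png")
    x0={4:400,5:385,7:370}[i]; y0={4:430,5:450,7:455}[i]
    out.append(cv2.resize(im[y0:y0+245,x0:x0+260],None,fx=1,fy=1))
    # vertical profile
r=np.hstack(out); r=cv2.convertScaleAbs(r,alpha=1.6,beta=10)
cv2.imwrite("pics/cmp.png",r)
```

```text
(no output)
```

View pics/cmp.png

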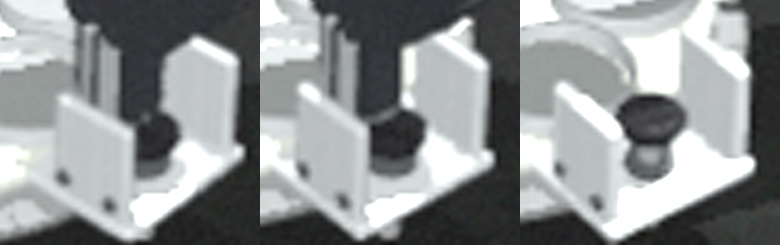

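```bash
python3 -m jog '{"travel":[[0,0,-0.2],[0,0,-0.4],[0.06,0.12,-0.41],[0.12,0.25,-0.41],[0.18,0.4,-0.41],[0.25,0.55,-0.41],[0.33,0.7,-0.41],[0.4,0.85,-0.41],[0.45,0.97,-0.41],[0.45,0.97,-0.41]],"twist":[[0,0,0],[0,0,0],[0,0,0],[0,0,0],[0,0,0],[0,0,0],[0,0,0],[0,0,0],[0,0,0],[0,0,0]]}'; python3 -c "
from h import *
togo([.6345,.2592,.212],YAW-66)"
```

```text
time: 14.7
eef_pos: [0.6181, 0.2682, 0.2438]
tcp_rot: [0.0, 0.968, 0.253, 0.001]
force: [0.3, -0.6, -0.2]
gripper_width: 0.001
t 14.7 pos [0.6181 0.2682 0.2438] F [ 0.3 -0.6 -0.2] w 0.0 q [-0.97  0.54  0.75  1.49 -0.38  1.25 -1.24]
travel [0.082 0.132 0.265] twist [ 0.001 -0.003 -0.028]
```

```bash
python3 -m jog '{"travel":[[0.03,0.05,0],[0.06,0.1,0.03],[0.082,0.132,0.07],[0.082,0.132,0.12],[0.082,0.132,0.17],[0.082,0.132,0.2],[0.082,0.132,0.22],[0.082,0.132,0.22],[0.082,0.132,0.22],[0.082,0.132,0.22]],"twist":[[0,0,0],[0,0,0],[0,0,0],[0,0,0],[0,0,0],[0,0,0],[0,0,0],[0,0,0],[0,0,0],[0,0,0]]}'; python3 -c "
from h import *
togo([.6345,.2592,.19],YAW-66)
for n,b in(('side',(200,230,320,390)),('top',(165,165,285,315))):
    crop(env.grab_frame(n)[:,:,::-1],*b,4,f'pics/{n}8.png')
"
```

```text
time: 15.7
eef_pos: [0.6346, 0.2593, 0.2177]
tcp_rot: [0.0, 0.968, 0.253, 0.001]
force: [0.4, 0.3, -0.3]
gripper_width: -0.0
t 15.7 pos [0.6346 0.2593 0.2177] F [ 0.4  0.3 -0.3] w -0.0 q [-0.93  0.58  0.73  1.49 -0.4   1.22 -1.2 ]
travel [-0.002 -0.     0.231] twist [ 0.001 -0.003 -0.027]
```

View pics/side8.png

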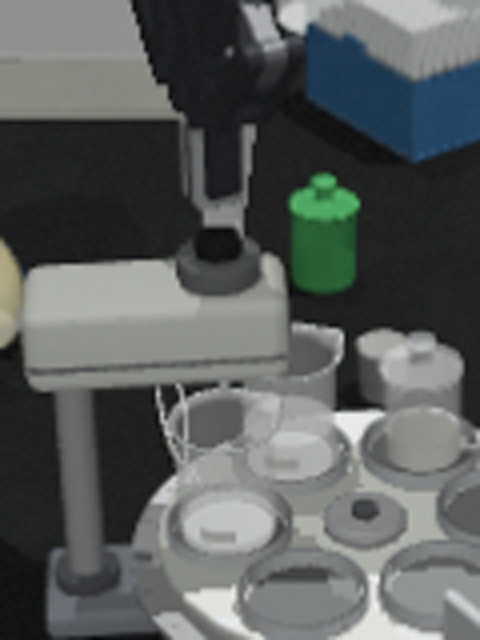

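View pics/top8.png

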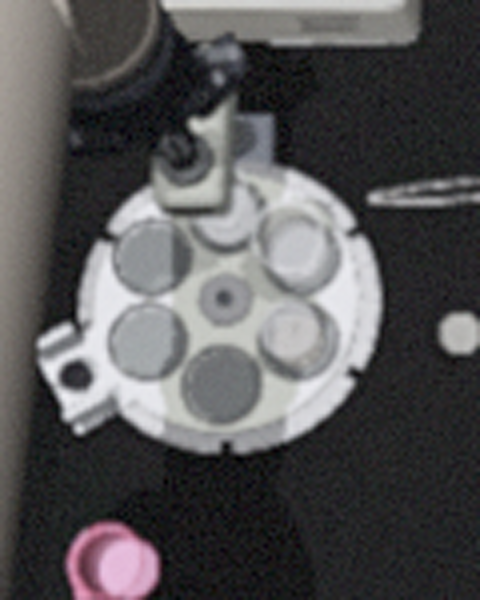

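```bash
python3 -m jog '{"travel":[[0,0,0.02],[0,0,0.04],[0,0,0.06],[0,0,0.08],[0,0,0.1],[0,0,0.11],[0,0,0.12],[0,0,0.13],[0,0,0.13],[0,0,0.13]],"twist":[[0,0,0],[0,0,0],[0,0,0],[0,0,0],[0,0,0],[0,0,0],[0,0,0],[0,0,0],[0,0,0],[0,0,0]]}'
```

```text
time: 16.8
eef_pos: [0.6346, 0.2592, 0.2024]
tcp_rot: [0.0, 0.968, 0.253, 0.001]
force: [-1.2, -0.4, 1.5]
gripper_width: 0.003
```

```bash
python3 -m jog '{"travel":[[0,0,0.005],[0,0,0.01],[0,0,0.015],[0,0,0.02],[0,0,0.025],[0,0,0.03],[0,0,0.03],[0,0,0.03],[0,0,0.03],[0,0,0.03]],"twist":[[0,0,0],[0,0,0],[0,0,0],[0,0,0],[0,0,0],[0,0,0],[0,0,0],[0,0,0],[0,0,0],[0,0,0]]}'; python3 -c "
from h import *
togo([.6345,.2592,.19],YAW-66)
crop(env.grab_frame('side')[:,:,::-1],215,260,295,320,8,'pics/side9.png')"
```

```text
time: 17.8
eef_pos: [0.6347, 0.2592, 0.1988]
tcp_rot: [0.0, 0.968, 0.253, 0.001]
force: [-0.6, -0.4, 4.2]
gripper_width: 0.0
t 17.8 pos [0.6347 0.2592 0.1988] F [-0.6 -0.4  4.2] w 0.0 q [-0.92  0.6   0.72  1.51 -0.41  1.19 -1.19]
travel [-0.001 -0.001  0.074] twist [ 0.001 -0.003 -0.028]
```

View pics/side9.png

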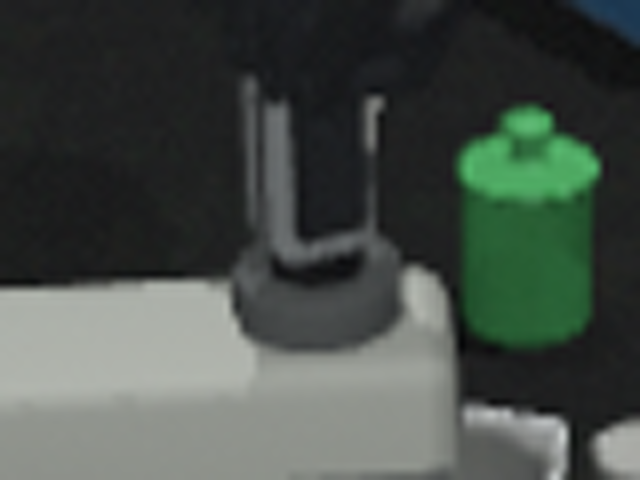

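```bash
python3 -m jog '{"travel":[[0,0,0.005],[0,0,0.01],[0,0,0.015],[0,0,0.018],[0,0,0.018],[0,0,0.018],[0,0,0.018],[0,0,0.018],[0,0,0.018],[0,0,0.018]],"twist":[[0,0,0],[0,0,0],[0,0,0],[0,0,0],[0,0,0],[0,0,0],[0,0,0],[0,0,0],[0,0,0],[0,0,0]]}'
```

```text
time: 18.85
eef_pos: [0.6347, 0.2592, 0.1981]
tcp_rot: [-0.0, 0.968, 0.253, 0.001]
force: [-3.7, -0.3, 9.9]
gripper_width: -0.003
```

```bash
python3 -m jog '{"travel":[[0,0,-0.01],[0,0,-0.02],[0,0,-0.03],[0,0,-0.03],[0,0,-0.03],[0,0,-0.03],[0,0,-0.03],[0,0,-0.03],[0,0,-0.03],[0,0,-0.03]],"twist":[[0,0,0],[0,0,0],[0,0,0],[0,0,0],[0,0,0],[0,0,0],[0,0,0],[0,0,0],[0,0,0],[0,0,0]]}'; python3 -c "
from h import *
for i in range(6):
    s=env.sense(); print(s['eef_pos'][2].round(4),s['force'].round(1)); env.grab_frame('top')"
```

```text
time: 19.85
eef_pos: [0.6347, 0.2592, 0.2016]
tcp_rot: [-0.0, 0.968, 0.253, 0.001]
force: [-0.5, -0.2, 2.1]
gripper_width: 0.003
0.2016 [-0.5 -0.2  2.1]
0.2017 [-1.2 -0.2  1.5]
0.2016 [-0.7 -0.9  2.4]
0.2017 [-0.5 -0.4  2.5]
0.2017 [-0.4 -0.4  1.9]
0.2017 [-0.4  0.1  1.6]
```

```bash
python3 -m jog '{"travel":[[0,0,-0.03],[0,0,-0.08],[0,0,-0.15],[0,0,-0.25],[0,0,-0.35],[0,0,-0.45],[0,0,-0.55],[0,0,-0.6],[0,0,-0.6],[0,0,-0.6]],"twist":[[0,0,0],[0,0,0],[0,0,0],[0,0,0],[0,0,0],[0,0,0],[0,0,0],[0,0,0],[0,0,0],[0,0,0]]}'; python3 -m jog '{"travel":[[-0.05,-0.1,0],[-0.1,-0.2,0],[-0.15,-0.3,0],[-0.2,-0.45,0],[-0.25,-0.6,0],[-0.3,-0.75,0],[-0.3,-0.9,0],[-0.3,-0.9,0],[-0.3,-0.9,0],[-0.3,-0.9,0]],"twist":[[0,0,0],[0,0,0],[0,0,0],[0,0,0],[0,0,0],[0,0,0],[0,0,0],[0,0,0],[0,0,0],[0,0,0]]}'; python3 -c "
from h import *
for n,b in(('side',(200,260,380,410)),('top',(165,165,315,315))):
    crop(env.grab_frame(n)[:,:,::-1],*b,4,f'pics/{n}10.png')
s=env.sense();print(s['eef_pos'],s['qvel'].round(3))
"
```

```text
time: 21.15
eef_pos: [0.6343, 0.2591, 0.2734]
tcp_rot: [-0.0, 0.968, 0.253, 0.001]
force: [0.1, 0.2, -0.9]
gripper_width: -0.003
time: 22.15
eef_pos: [0.5508, 0.3345, 0.2734]
tcp_rot: [0.0, 0.968, 0.252, 0.001]
force: [-0.3, -0.4, -0.0]
gripper_width: -0.001
[0.55093583 0.33432077 0.27339459] [ 0.002  0.001 -0.005 -0.    -0.003  0.001 -0.001]
```

View pics/side10.png

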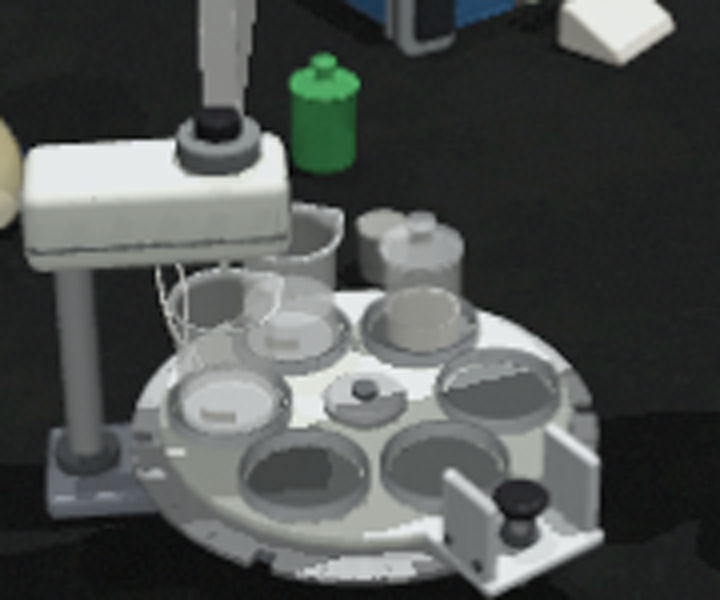

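View pics/top10.png

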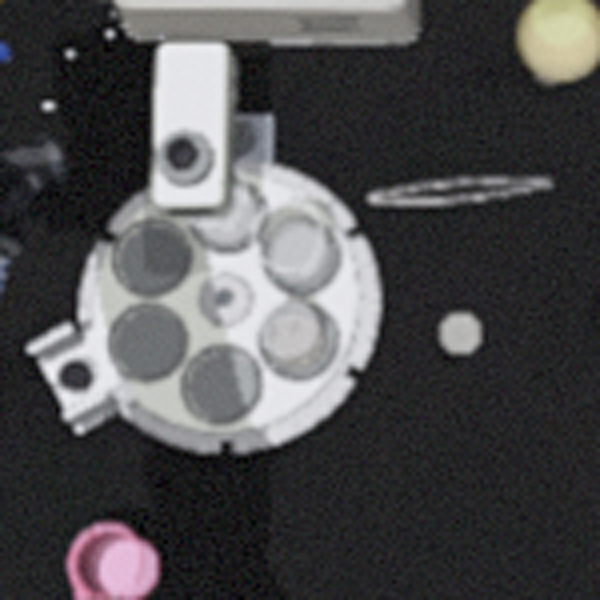

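```bash
python3 -c "
from station import env
print(env.sign_off(), env.sense()['time'])"
```

```text
the job is handed in; nothing more can be done
the job is handed in; nothing more can be done
```

I brought the next beaker under the nozzle, let the table lock there, then pressed and released the start key. I handed the job in at about 22 s; it reports no verdict.

**What I did**
- The next beaker stood on the left of the dosing station.
- With the fingers shut, I pressed the plunger to about 5.5 N, which is roughly 8 mm down.
- I turned the table one hole clockwise by pushing on the guard plate, easing off the plunger on the way, until it sprang up.
- I backed off and lifted clear. I then pressed the start key until it bottomed, at 9.9 N and about 5 mm of travel, and let it go.

**Last checks**
- **Final pictures:** these show the plunger's stem exposed in the new hole and the start key up. All three vessels stand in their places, and the stopper and tweezers are where they were.
- **Table angle:** the places line up with their starting pattern to within the locked play.
- **Fingers:** the gripper was clear of everything and still, with no force on it.

**Checks that disagreed or were not made**
- **Plunger height:** measured from the two cameras, the knob came out at about 54 mm instead of 60 mm. The side camera reads a few millimetres off there, as its guard-plate overlay was off the same way, and allowing for that the height was still ambiguous. I judged the table locked from the exposed stem, which was not showing while the table was turning, and from the table angle.
- **Timer and petri dishes:** I did not look at these again before handing in. The arm did not go near them.

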